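# Book out a toner cartridge and hold it up level

### The arm

A 6-joint arm with a two-finger parallel gripper is mounted at the origin on the work surface. World frame = base frame: x ahead of the robot, y to its left, z up, the work surface at z = 0. Lengths are in m, angles in rad, forces in N, time in s.
With the tool pointing down it reaches from about 0.275 to 0.975 m from the base axis. Payload 8.4 kg.
Tool frame: the origin (TCP) lies on the centre line of the jaws, within the pads' length; the fingertips stand 19 mm ahead of it and the grasp point (between the pads) is the TCP (bot.tip_reach is the distance from the TCP to the fingertips, in m); z points along the fingers, y is the direction in which the jaws open and shut (so a half turn about z gives the same grasp; the last joint's range is limited). The gripper opens to 92 mm and grips with 3 to 60 N. Pads are 20 mm wide; open, the fingers measure 128 mm over their backs; the gripper's body (75 mm by 189 mm) begins 69 mm behind the grasp point.
Start: joints at [1.117, 0.353, 1.633, -0, 1.155, -0.002], TCP at [0.273, 0.562, 0.234] pointing down, gripper open.
Joint ranges: [-2.63, 2.63], [-0.92, 2.1], [0.06, 2.66], [-1.3, 4.44], [0, 2.69], [-3.02, 3.02]. Speed limits (rad/s): [2.22, 2.22, 2.79, 3.14, 3.14, 3.14].

### API

Orientations are given as a unit quaternion [x, y, z, w].
In Python, from workcell import bot, grab_frame gives the robot as it stands. The module is installed in compiled form; this text tells all that it offers.
- The arm moves only by the tool carry_out, never from a script. Its arguments are lists of equal length, an entry for each row: "rot": the turn, a rotation vector about the world's x, y, z in degrees, a list of three; "travel": the shift along the world's x, y, z in cm, a list of three; "fingers": the opening, from -1 (shut) to 1 (fully open). A call has 1 to 10 rows; each row shifts and turns the commanded pose from where the row before left it; what a row does not reach is not made up. A row lasts 1/8 s, in which the tool goes at most 62.5 mm and 10.7 degrees, less where a joint would pass 70% of its speed; a pose out of reach is approached as far as the arm can. A call with a gripper value outside its range is refused whole. The fingers move at their own pace and stop on an object; the grip force is fixed at half the most. Time passes only in rows, so rows that do not move let the fingers close. It gives the time, the measured TCP pose, the force and the opening at its end, in the units of the state.
- bot.read_state(): the state, without advancing time (a new reading comes with each control period).
- grab_frame(name): name is "scene" or "top"; returns a dict with "pixels" (480x640x3 uint8, blue, green, red), "range_z" (480x640 float32, m along the optical axis (not along the pixel's ray), 0 where there is no reading), "fx", "fy", "cx", "cy" (pixels), "eye" and "rotation" of the camera in the world. Camera axes: x right, y down, z forward; pixel columns grow to the right and rows downward; lengths in m; the calibration is good to about 2 mm. A picture is of the moment at which its call begins.
- bot.job_done(): hands the job in, once; it reports no verdict.
The state is a dict: "clock": time; "qpos": joint angles; "joint_velocities": joint speeds; "tau": joint torques, N m; "tool_pos": TCP position; "eef_rot": TCP orientation; "wrist_force": force on the tool from outside, world axes, zero at the start; "moment": the same for the moment, N m; "finger_gap": finger opening in m.
Only numpy, scipy, OpenCV 4.12 (cv2) and the standard library are available. Lean on these libraries where they do the work, as an engineer would, in place of code of your own. Each camera call takes 0.05 s, during which the arm holds its last target.

### The job

Check out the yellow toner cartridge: take the hand scanner off its pad, hold it still for two seconds straight above the barcode on the yellow cartridge, pointing down with its window about 8 cm above the label, and stand it back upright in the middle of its pad. Then lift the yellow cartridge by its handle out of its cradle and hold it steady and level in the air, about 15 cm above where it lay, so that its underside can be inspected; finish while still holding it there. Do not tip the cartridge, and leave the blue cartridge, the spray bottle and the clip pot where they are.

Things in the scene. Friction and masses are not known exactly. Their poses are not given: they have to be found in the camera images.
- scanner_grip (a point): hand scanner, 0.18 kg, 120 mm tall, standing head-down: white upright handle, 34 mm (its x) by 28 mm (its y), from 37 to 120 mm above its underside, on a grey 60 x 60 x 30 mm head with a red band. This point is on the handle's axis 85 mm above the underside, a good place to grip; z is up along the handle.
- scanner_window (a point): centre of the scanner's underside, its reading window, 85 mm below scanner_grip; it looks along the scanner's -z, away from the handle.
- scanner: the whole scanner (origin and axes the same as scanner_window).
- pad: fixed flat black rubber pad 120 x 120 mm, 6 mm thick, the scanner's place on the desk; origin at the centre of its underside, on the desk (z = 0).
- barcode (a point): centre of the white barcode label (40 x 46 mm) on the flat top of the yellow cartridge, 75 mm from its middle along its +x and 59 mm above its underside; axes as the cartridge's. The handle stands 39 mm higher than this label and its near end is 23 mm from the label's centre.
- yellow_handle (a point): middle of the yellow cartridge's fixed yellow bail handle: a straight bar along the cartridge's x, 104 mm long, 14 wide (y), 14 high, on two 14 mm posts at x = +-45 mm (76 mm free between them), with a 26 mm gap between bar and block top. 91 mm above the cartridge's underside; the centre of mass lies straight below it (within 2 mm). z is the cartridge's up.
- yellow_cartridge: yellow toner cartridge, 0.4 to 0.6 kg: black block 220 mm long (its x), 62 wide (y), 58 high, with yellow end caps and a yellow handle on top (98 mm to the handle's top). Origin at the centre of its underside, 91 mm below yellow_handle; x points along its length towards the barcode, z up.
- yellow_cradle: fixed light-grey moulded cradle, 250 (x) by 84 (y) mm, in which the yellow cartridge lies loose (2 to 4 mm of play), its underside 20 mm above the desk. Lips at the sides rise to 36 mm and at the ends to 33 mm above the desk. Origin at the centre of its underside, on the desk.
- blue_cartridge: bystander, the same toner cartridge: black block 220 mm long (its x), 62 wide (y), 58 high, with blue end caps and a fixed blue bail handle on top, in a like cradle; origin at the centre of its underside; handle top 98 mm above it.
- blue_cradle: the blue cartridge's fixed light-grey cradle, same as the yellow one; origin at the centre of its underside, on the desk.
- spray_bottle: bystander, closed amber and white trigger spray bottle, 72 mm in diameter, 206 tall; origin at the centre of its base.
- clip_pot: bystander, frosted whitish round pot with a black lid, 66 mm in diameter, 50 tall; origin at the centre of its base.
There are look-alikes about, which are no part of the job. Leave any purple look-alike of the scanner alone.

How it is judged:
On the way, in this order (a step that is already met when the one before it is completed fails the run):
1. the held scanner is kept still for one second straight above the barcode, pointing down, its window 5 to 12 cm above the label, with the cartridge still lying in its cradle (x of scanner_window in the frame of barcode between -0.02 and 0.02 m and y of scanner_window in the frame of barcode between -0.02 and 0.02 m and z of scanner_window in the frame of barcode between 0.05 and 0.12 m and angle between scanner_window's own z axis and vertical below 0.2 rad and linear speed of scanner below 0.03 m/s and angular speed of scanner below 0.3 rad/s and contact force between the fingers and scanner above 1 N and distance of yellow_cartridge from where it was at the start of the episode below 0.015 m), for 1 s.
2. the scanner stands released and upright on its pad, within 30 mm of the middle (horizontal distance between scanner_window and pad below 0.03 m and z of scanner_window in the frame of pad below 0.01 m and angle between scanner_window's own z axis and vertical below 0.1 rad and contact force between each of the arm, the fingers and scanner below 0.1 N and linear speed of scanner below 0.03 m/s), for 0.2 s.
At the end, for the whole second after the job is handed in: The yellow cartridge is held by the fingers alone, its underside at least 12 cm above the desk (10 cm above where it lay), level within 7 degrees and at rest (below 3 cm/s and 0.2 rad/s); the scanner stands upright on its pad within 30 mm of the middle (height (world z) of yellow_cartridge above 0.12 m and angle between yellow_cartridge's own z axis and vertical below 0.12 rad and linear speed of yellow_cartridge below 0.03 m/s and angular speed of yellow_cartridge below 0.2 rad/s and contact force between the fingers and yellow_cartridge above 2 N and contact force between yellow_cartridge and yellow_cradle below 0.05 N and contact force between yellow_cartridge and blue_cartridge below 0.05 N and contact force between yellow_cartridge and scanner below 0.05 N and contact force between yellow_cartridge and spray_bottle below 0.05 N and contact force between yellow_cartridge and clip_pot below 0.05 N and horizontal distance between scanner_window and pad below 0.03 m and z of scanner_window in the frame of pad below 0.01 m and angle between scanner_window's own z axis and vertical below 0.1 rad); the arm keeps its last pose, push and grip.
It fails at once if the yellow cartridge is tipped by more than 20 degrees (angle between yellow_cartridge's own z axis and vertical above 0.35 rad).
It fails at once if the blue cartridge is moved by more than 20 mm (distance of blue_cartridge from where it was at the start of the episode above 0.02 m).
It fails at once if the spray bottle is moved by more than 30 mm or tipped over (distance of spray_bottle from where it was at the start of the episode above 0.03 m or angle between spray_bottle's own z axis and vertical above 0.5 rad).
It fails at once if the clip pot is moved by more than 30 mm (distance of clip_pot from where it was at the start of the episode above 0.03 m).
It also fails if it takes over 72 s, if anything falls off the work surface, if the arm or the gripper's body presses on something with over 40 N, if the wrist force passes 120 N, or if a joint passes its speed limit or range.

## Working session

There is one attempt and no reset: what is moved stays moved. The work goes in short steps, Python scripts to look and compute and a tool call to move; the robot and the scene stay as the last step left them, time stands still between calls to the robot, and variables do not carry over. Pictures are saved under pics/ and viewed, and the job is handed in when it is done.

Besides the shell and the picture viewer there is one more tool, called by a JSON object that holds its "fn" and its "kwargs". carry_out: Moves the arm, as the interface text tells. Its arguments: {"type":"object","properties":{"rot":{"type":"array"},"travel":{"type":"array"},"fingers":{"type":"array"}},"required":["rot","travel","fingers"]}

```bash
mkdir -p pics
cat > h.py <<'E'
import numpy as np, cv2
from workcell import bot, grab_frame
def get(n):
    f=grab_frame(n); f['R']=np.array(f['rotation']); f['eye']=np.array(f['eye']); return f
def cloud(f):
    v,u=np.mgrid[0:480,0:640]; z=f['range_z']
    p=np.stack([(u-f['cx'])/f['fx']*z,(v-f['cy'])/f['fy']*z,z],-1)
    R=f['R']
    if R.shape!=(3,3):
        from scipy.spatial.transform import Rotation as Ro
        R=Ro.from_quat(R).as_matrix()
    return p@R.T+f['eye']
E
python3 - <<'E'
from h import *
print(bot.read_state())
for n in("scene","top"):
    f=get(n); cv2.imwrite(f'pics/{n}0.png',f['pixels']); np.savez(f'{n}0.npz',c=cloud(f),p=f['pixels'],z=f['range_z']); print(n,f['eye'],f['R'])
E
```

```text
{'clock': 0.0, 'qpos': array([ 1.11660961e+00,  3.53616625e-01,  1.63412702e+00, -7.05090668e-06,
        1.15520599e+00, -2.36822203e-03]), 'joint_velocities': array([-0.00049325,  0.00061366, -0.0015729 ,  0.00083074, -0.0006314 ,
       -0.00078067]), 'tau': array([ 2.09767779e-03, -5.93833494e+01, -3.34215331e+01,  6.98766159e-02,
        2.37217778e-02, -1.85030212e-04]), 'tool_pos': array([0.27265482, 0.56187051, 0.23288641]), 'eef_rot': array([ 2.23991160e-01,  9.74590940e-01, -6.61616788e-04, -1.50401260e-04]), 'wrist_force': array([-0.0913649 , -0.05872094, -0.00840367]), 'moment': array([-0.03345701,  0.03646614, -0.03251367]), 'finger_gap': 0.09184479642213222}
scene [ 1.16359584 -0.62478907  0.96463726] [ 0.86940487  0.36029201 -0.13297656 -0.31087309]
top [ 0.33154943 -0.092359    1.33282463] [-0.68014543  0.72328399 -0.08578287  0.0830889 ]
```

View pics/scene0.png

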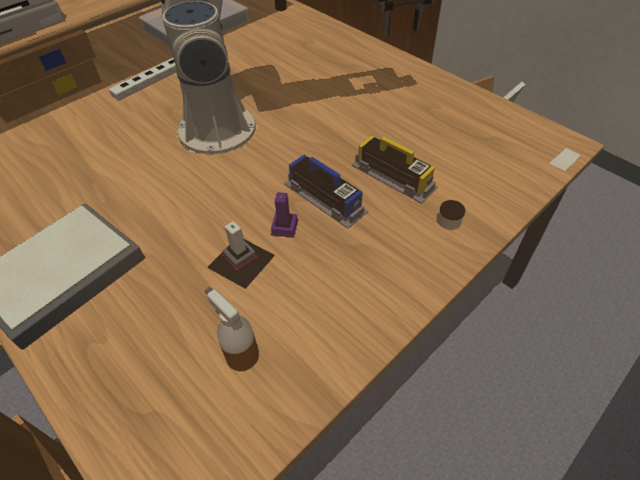

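View pics/top0.png

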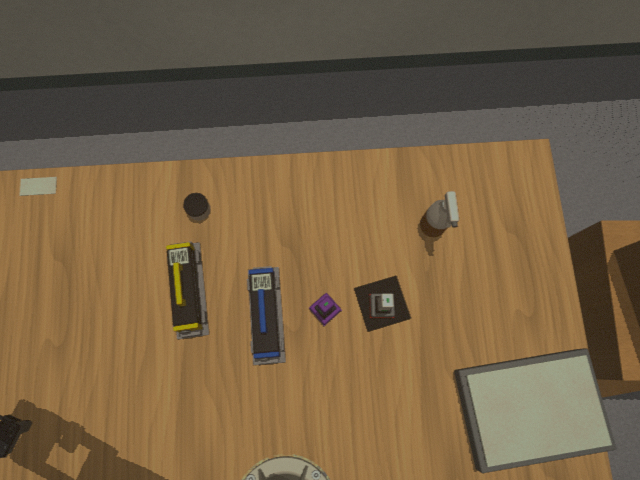

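The top view shows the yellow cartridge at about (183,287), barcode end (179,257). The blue one is at (264,313), the purple look-alike at (325,308), the white scanner on its pad at (383,303), the spray bottle at (440,213) and the pot at (196,205). Next I measure them.

```bash
cat > m.py <<'E'
from h import *
def rep(name,P,zr=None):
    if zr is not None: P=P[(P[:,2]>zr[0])&(P[:,2]<zr[1])]
    if len(P)<8: print(name,len(P)); return
    r=cv2.minAreaRect((P[:,:2]*1000).astype(np.float32))
    print(name,len(P),'med',np.round(np.median(P,0),4),'rect c',np.round(r[0],1),'wh',np.round(r[1],1),'a',round(r[2],1),'zmax',round(np.percentile(P[:,2],98),4))
E
python3 - <<'E'
from m import *
for n in('top','scene'):
    d=np.load(n+'0.npz'); c=d['c']; p=d['p']; hsv=cv2.cvtColor(p,cv2.COLOR_BGR2HSV); H,S,V=[hsv[...,i].astype(int) for i in range(3)]
    z=d['z']; ok=z>0; C=c
    print(n)
    def box(u0,u1,v0,v1):
        m=np.zeros((480,640),bool); m[v0:v1,u0:u1]=1; return m&ok
    B=dict(top=dict(y=(155,215,232,345),b=(240,292,260,370),s=(350,415,270,335),pu=(305,345,290,330),sp=(415,465,185,240),pot=(180,215,190,225)),
      scene=dict(y=(345,445,130,205),b=(280,372,150,228),s=(205,278,215,290),pu=(268,302,190,240),sp=(200,262,285,372),pot=(435,470,198,230)))[n]
    yel=(H>20)&(H<35)&(S>150)&(V>100); blu=(H>105)&(H<130)&(S>120)
    P=lambda k,m=True:C[box(*B[k])&m]
    rep('y bar',P('y',yel),(.108,.125)); rep('y caps',P('y',yel),(.07,.09)); 
    rep('y label',P('y',(S<60)&(V>90)),(.07,.09)); rep('y all',P('y'),(.07,.09)); rep('y cradle',P('y'),(.022,.045))
    rep('b bar',P('b',blu),(.108,.125)); rep('b all',P('b'),(.07,.09));
    rep('s handletop',P('s'),(.115,.14)); rep('s head',P('s'),(.03,.05)); rep('pad',P('s',V<70),(0.0,.012)); rep('s handle',P('s'),(.06,.14))
    rep('pu',P('pu'),(.06,.2)); rep('sp',P('sp'),(.1,.3)); rep('sp0',P('sp'),(.02,.1));rep('pot',P('pot'),(.03,.08))
E
python3 - <<'E'
import cv2
for n,(u0,u1,v0,v1) in dict(top=(340,470,180,340),scene=(190,300,190,380)).items():
    p=cv2.imread(f'pics/{n}0.png')[v0:v1,u0:u1]; cv2.imwrite(f'pics/{n}0s.png',cv2.resize(p,None,fx=3,fy=3,interpolation=cv2.INTER_CUBIC))
E
```

```text
top
y bar 226 med [0.5496 0.227  0.1173] rect c [550.  227.6] wh [101.2  15.1] a 5.3 zmax 0.1222
y caps 239 med [0.5317 0.2311 0.0774] rect c [550.8 227.3] wh [218.8  61.7] a 5.1 zmax 0.0827
y label 244 med [0.6283 0.2332 0.0783] rect c [625.3 235. ] wh [41.4 49.3] a 6.1 zmax 0.0836
y all 1855 med [0.5443 0.2214 0.0775] rect c [551.1 226.8] wh [221.   64.2] a 5.4 zmax 0.0835
y cradle 315 med [0.4854 0.1969 0.0341] rect c [551.5 227.3] wh [247.5  84.7] a 5.2 zmax 0.0439
b bar 220 med [0.4701 0.0248 0.1173] rect c [470.9  25.2] wh [99.1 13.3] a 1.1 zmax 0.1221
b all 1944 med [0.4667 0.0207 0.0775] rect c [471.8  24.5] wh [219.8  63. ] a 1.5 zmax 0.0828
s handletop 175 med [ 0.4759 -0.2771  0.1248] rect c [ 476.7 -277.4] wh [29.  34.6] a 83.9 zmax 0.1304
s head 292 med [ 0.4634 -0.263   0.0363] rect c [ 476.1 -277.6] wh [59.8 59.9] a 85.7 zmax 0.0477
pad 1339 med [ 0.4886 -0.2797  0.0056] rect c [ 483.5 -280.4] wh [117.5 118.8] a 12.9 zmax 0.0108
s handle 242 med [ 0.4733 -0.2742  0.123 ] rect c [ 475.9 -277.1] wh [29.1 36. ] a 82.9 zmax 0.1301
pu 201 med [ 0.4743 -0.1294  0.1183] rect 
[... 1070 characters left out ...]
8.1 36.1] a 87.5 zmax 0.1288
s head 367 med [ 0.4925 -0.2859  0.0366] rect c [ 477.4 -217.1] wh [ 62.7 178.4] a 0.2 zmax 0.0485
pad 1064 med [ 0.509  -0.3007  0.006 ] rect c [ 478.5 -249.3] wh [120.2 178. ] a 13.1 zmax 0.0097
s handle 400 med [ 0.4895 -0.2791  0.1068] rect c [ 481.  -218.3] wh [142.6  36.2] a 87.6 zmax 0.128
pu 322 med [ 0.4856 -0.1343  0.1019] rect c [ 479.  -128.6] wh [29.4 36. ] a 39.1 zmax 0.1222
sp 1482 med [ 0.702  -0.4416  0.1478] rect c [ 681.2 -442.2] wh [91.1 67.2] a 27.0 zmax 0.2074
sp0 661 med [ 0.7199 -0.4489  0.0632] rect c [ 707.4 -442.7] wh [71.6 36.9] a 67.4 zmax 0.0991
pot 474 med [0.7766 0.1943 0.0493] rect c [773.4 200.7] wh [64.9 67.8] a 32.5 zmax 0.0539
```

View pics/top0s.png

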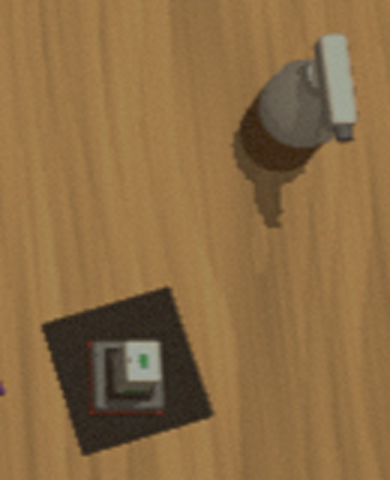

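View pics/scene0s.png

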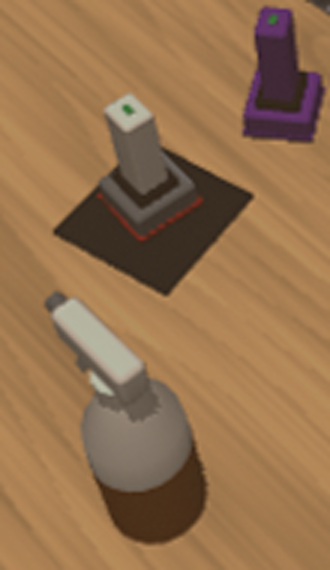

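{"fn": "carry_out", "kwargs": {"rot": [[0,0,2],[0,0,2],[0,0,2],[0,0,2],[0,0,2],[0,0,2],[0,0,2],[0,0,2],[0,0,3],[0,0,3]], "travel": [[1,-4.2,0],[1,-4.2,0],[1,-4.2,0],[1,-4.2,0],[1,-4.2,0],[1,-4.2,0],[1,-4.2,0],[1,-4.2,0],[1,-4.2,0],[1,-4.2,0]], "fingers": [1,1,1,1,1,1,1,1,1,1]}}

```text
clock: 1.35
tool_pos: [0.3728, 0.1409, 0.2335]
eef_rot: [0.033, 0.999, -0.0, 0.0]
wrist_force: [0.8, -0.2, 0.0]
finger_gap: 0.0919
```

{"fn": "carry_out", "kwargs": {"rot": [[0,0,0],[0,0,0],[0,0,0],[0,0,0],[0,0,0],[0,0,0],[0,0,0],[0,0,0],[0,0,0],[0,0,0]], "travel": [[1,-4.2,0],[1,-4.2,0],[1,-4.2,0],[1,-4.2,0],[1,-4.2,0],[1,-4.2,0],[1,-4.2,0],[1,-4.2,0],[1,-4.2,0],[1,-4.2,0]], "fingers": [1,1,1,1,1,1,1,1,1,1]}}

```text
clock: 2.6
tool_pos: [0.4728, -0.2791, 0.2333]
eef_rot: [0.034, 0.999, 0.0, -0.0]
wrist_force: [1.0, -0.1, 0.7]
finger_gap: 0.0919
```

{"fn": "carry_out", "kwargs": {"rot": [[0,0,0],[0,0,0]], "travel": [[0,0,0],[0,0,0]], "fingers": [1,1]}}

```text
clock: 2.85
tool_pos: [0.4722, -0.277, 0.2331]
eef_rot: [0.034, 0.999, 0.0, -0.001]
wrist_force: [-1.2, -0.2, -0.4]
finger_gap: 0.0915
```

{"fn": "carry_out", "kwargs": {"rot": [[0,0,0],[0,0,0],[0,0,0],[0,0,0],[0,0,0],[0,0,0],[0,0,0]], "travel": [[0.5,0,-2],[0,0,-3],[0,0,-3],[0,0,-3],[0,0,-2],[0,0,-1.2],[0,0,0]], "fingers": [1,1,1,1,1,1,1]}}

```text
clock: 3.72
tool_pos: [0.4775, -0.2768, 0.0912]
eef_rot: [0.034, 0.999, 0.0, -0.001]
wrist_force: [0.4, -0.0, -0.0]
finger_gap: 0.0921
```

Run:
```python
from m import *
f=get('scene'); cv2.imwrite('pics/s1.png',cv2.resize(f['pixels'][130:330,130:380],None,fx=3,fy=3))
```

```text
(no output)
```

View pics/s1.png

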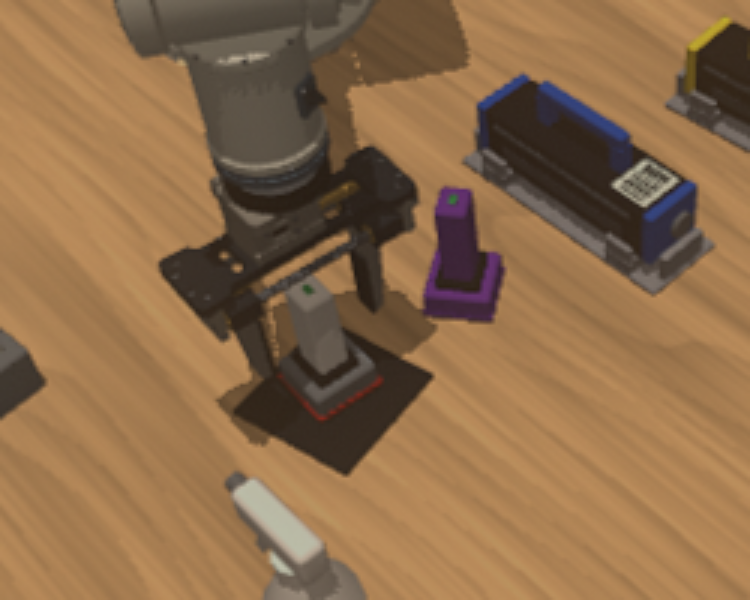

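The picture shows the scanner handle (crop 315,330) between the open fingers, with the purple scanner and the spray bottle clear. I'll close the fingers and lift.

{"fn": "carry_out", "kwargs": {"rot": [[0,0,0],[0,0,0],[0,0,0],[0,0,0],[0,0,0],[0,0,0],[0,0,0],[0,0,0]], "travel": [[0,0,0],[0,0,0],[0,0,0],[0,0,0],[0,0,0],[0,0,0],[0,0,0],[0,0,0]], "fingers": [-1,-1,-1,-1,-1,-1,-1,-1]}}

```text
clock: 4.78
tool_pos: [0.4777, -0.2776, 0.0914]
eef_rot: [0.034, 0.999, 0.0, -0.0]
wrist_force: [-0.2, 0.6, -2.2]
finger_gap: 0.0282
```

{"fn": "carry_out", "kwargs": {"rot": [[0,0,0],[0,0,0],[0,0,0],[0,0,0],[0,0,0],[0,0,0],[0,0,0],[0,0,0],[0,0,0],[0,0,0]], "travel": [[0,0,1],[0,0,2],[0,0,3],[0,0,3],[0,0,3],[0,0,3],[0,0,2],[0,0,1],[0,0,0],[0,0,0]], "fingers": [-1,-1,-1,-1,-1,-1,-1,-1,-1,-1]}}

```text
clock: 6.02
tool_pos: [0.4774, -0.2774, 0.2707]
eef_rot: [0.034, 0.999, 0.0, -0.001]
wrist_force: [0.0, 0.4, -0.9]
finger_gap: 0.0277
```

Run:
```python
from m import *
f=get('scene'); cv2.imwrite('pics/s2.png',cv2.resize(f['pixels'][100:300,130:380],None,fx=3,fy=3))
```

```text
(no output)
```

View pics/s2.png

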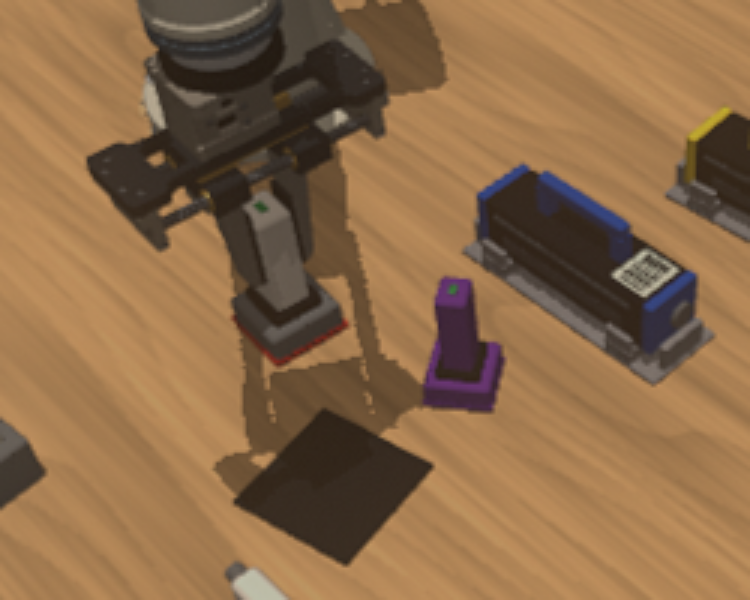

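The scanner is lifted and upright (crop 285,290), and the pad is empty at (335,490). Next I carry it to the barcode.

{"fn": "carry_out", "kwargs": {"rot": [[0,0,0],[0,0,0],[0,0,0],[0,0,0],[0,0,0],[0,0,0],[0,0,0],[0,0,0],[0,0,0],[0,0,0]], "travel": [[0.5,1.5,0],[1,3,0],[1.1,4,0],[1.1,4,0],[1.1,4,0],[1.1,4,0],[1.1,4,0],[1.1,4,0],[1.1,4,0],[1.1,4,0]], "fingers": [-1,-1,-1,-1,-1,-1,-1,-1,-1,-1]}}

```text
clock: 7.32
tool_pos: [0.5806, 0.0897, 0.2711]
eef_rot: [0.034, 0.999, 0.0, -0.0]
wrist_force: [-0.4, 0.1, -1.5]
finger_gap: 0.0277
```

{"fn": "carry_out", "kwargs": {"rot": [[0,0,0],[0,0,0],[0,0,0],[0,0,0],[0,0,0],[0,0,0],[0,0,0],[0,0,0],[0,0,0]], "travel": [[1.1,4,0],[1.1,4,0],[1.1,3,0],[0.8,2,0],[0.4,1.6,-0.7],[0,0,-1],[0,0,-1],[0,0,0],[0,0,0]], "fingers": [-1,-1,-1,-1,-1,-1,-1,-1,-1]}}

```text
clock: 8.45
tool_pos: [0.6259, 0.2326, 0.2448]
eef_rot: [0.034, 0.999, -0.0, 0.0]
wrist_force: [0.1, -0.4, -0.9]
finger_gap: 0.0275
```

Run:
```python
from m import *
f=get('scene'); cv2.imwrite('pics/s3.png',cv2.resize(f['pixels'][60:260,280:530],None,fx=3,fy=3))
c=cloud(f); np.savez('s3.npz',c=c,p=f['pixels'])
P=c.reshape(-1,3); P=P[(abs(P[:,0]-.626)<.06)&(abs(P[:,1]-.234)<.06)]
for a,b in((.155,.19),(.15,.16),(.16,.187),(.19,.222),(.265,.285)): rep((a,b),P,(a,b))
f=get('top'); cv2.imwrite('pics/t3.png',cv2.resize(f['pixels'][190:350,80:300],None,fx=3,fy=3))
print(bot.read_state()['tool_pos'])
```

```text
(0.155, 0.19) 351 med [0.6435 0.208  0.1793] rect c [624.8 232.1] wh [64.  62.8] a 85.9 zmax 0.1897
(0.15, 0.16) 0
(0.16, 0.187) 262 med [0.6437 0.2064 0.1753] rect c [638.2 217.8] wh [85.6 45.5] a 41.3 zmax 0.1868
(0.19, 0.222) 250 med [0.6354 0.2204 0.1991] rect c [625.9 229.7] wh [56.3 55.5] a 85.7 zmax 0.2202
(0.265, 0.285) 174 med [0.6352 0.2256 0.2767] rect c [631.5 231.4] wh [64.1 23.2] a 79.7 zmax 0.2835
[0.62613347 0.23297418 0.24513647]
```

View pics/s3.png

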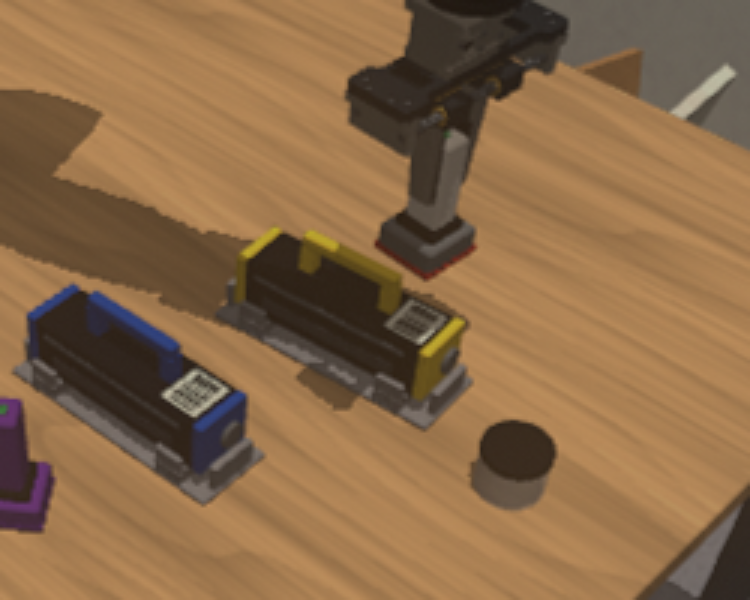

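View pics/t3.png

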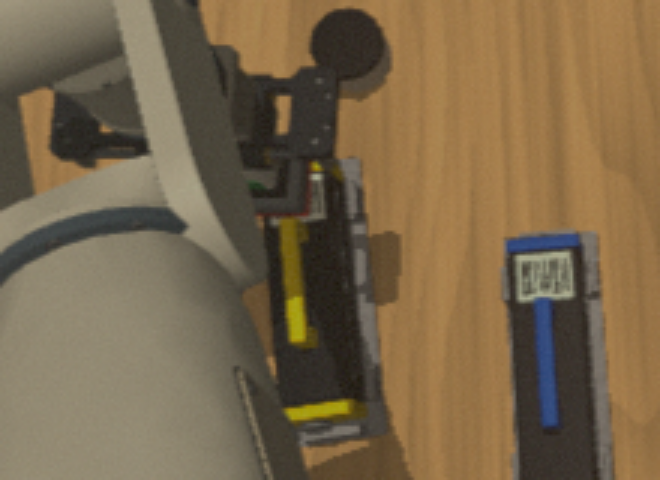

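The head's measured centre (0.625, 0.232) is within 2 mm of the barcode. I'll hold the scanner there for over 2 s.

{"fn": "carry_out", "kwargs": {"rot": [[0,0,0],[0,0,0],[0,0,0],[0,0,0],[0,0,0],[0,0,0],[0,0,0],[0,0,0],[0,0,0],[0,0,0]], "travel": [[0,0,0],[0,0,0],[0,0,0],[0,0,0],[0,0,0],[0,0,0],[0,0,0],[0,0,0],[0,0,0],[0,0,0]], "fingers": [-1,-1,-1,-1,-1,-1,-1,-1,-1,-1]}}

```text
clock: 9.8
tool_pos: [0.6258, 0.2333, 0.2446]
eef_rot: [0.034, 0.999, -0.0, -0.0]
wrist_force: [-0.4, -0.2, -2.0]
finger_gap: 0.0278
```

{"fn": "carry_out", "kwargs": {"rot": [[0,0,0],[0,0,0],[0,0,0],[0,0,0],[0,0,0],[0,0,0],[0,0,0],[0,0,0],[0,0,0],[0,0,0]], "travel": [[0,0,0],[0,0,0],[0,0,0],[0,0,0],[0,0,0],[0,0,0],[0,0,0],[0,0,0],[0,0,0],[0,0,0]], "fingers": [-1,-1,-1,-1,-1,-1,-1,-1,-1,-1]}}

```text
clock: 11.05
tool_pos: [0.6259, 0.2333, 0.2446]
eef_rot: [0.034, 0.999, 0.0, 0.0]
wrist_force: [-0.8, -0.4, -1.4]
finger_gap: 0.0274
```

Run:
```python
from m import *
f=get('top'); c=cloud(f); V=f['pixels'].max(-1)
m=np.zeros((480,640),bool); m[265:345,340:425]=1
rep('pad top',c[m&(V<75)&(f['range_z']>0)],(-.01,.02))
d=np.load('s3.npz'); V=d['p'].max(-1); m=np.zeros((480,640),bool); m[225:292,200:280]=1
rep('pad scene',d['c'][m&(V<60)],(0,.012))
print(bot.read_state()['clock'])
```

```text
pad top 1994 med [ 0.4826 -0.2794  0.0059] rect c [ 484.  -279.8] wh [118.2 118.4] a 13.5 zmax 0.0113
pad scene 1431 med [ 0.4924 -0.2821  0.006 ] rect c [ 483.8 -277.4] wh [119.6 119.8] a 13.7 zmax 0.0098
11.1
```

{"fn": "carry_out", "kwargs": {"rot": [[0,0,0],[0,0,0],[0,0,0],[0,0,0],[0,0,0],[0,0,0],[0,0,0],[0,0,0],[0,0,0],[0,0,0]], "travel": [[0,0,1.2],[0,-0.2,1.5],[-0.7,-2,0],[-1,-3,0],[-1.1,-4,0],[-1.1,-4,0],[-1.1,-4,0],[-1.1,-4,0],[-1.1,-4,0],[-1.1,-4,0]], "fingers": [-1,-1,-1,-1,-1,-1,-1,-1,-1,-1]}}

```text
clock: 12.35
tool_pos: [0.5413, -0.0608, 0.2717]
eef_rot: [0.034, 0.999, -0.0, 0.0]
wrist_force: [0.5, -0.7, -1.3]
finger_gap: 0.0279
```

{"fn": "carry_out", "kwargs": {"rot": [[0,0,0],[0,0,0],[0,0,0],[0,0,0],[0,0,0],[0,0,0],[0,0,0],[0,0,0],[0,0,0]], "travel": [[-1.1,-4,0],[-1.1,-4,0],[-1.1,-4,0],[-1.1,-4,0],[-1.1,-4,0],[-0.4,-4,0],[0,-2,0],[0,0,0],[0,0,0]], "fingers": [-1,-1,-1,-1,-1,-1,-1,-1,-1]}}

```text
clock: 13.48
tool_pos: [0.4836, -0.3179, 0.2715]
eef_rot: [0.034, 0.999, 0.0, -0.0]
wrist_force: [0.4, 0.2, -1.2]
finger_gap: 0.0283
```

{"fn": "carry_out", "kwargs": {"rot": [[0,0,0],[0,0,0],[0,0,0],[0,0,0],[0,0,0],[0,0,0],[0,0,0],[0,0,0],[0,0,0],[0,0,0]], "travel": [[0,2,0],[0,1.9,0],[0,0,-2],[0,0,-3],[0,0,-3],[0,0,-3],[0,0,-3],[0,0,-2],[0,0,-1],[0,0,0]], "fingers": [-1,-1,-1,-1,-1,-1,-1,-1,-1,-1]}}

```text
clock: 14.72
tool_pos: [0.4839, -0.2787, 0.1015]
eef_rot: [0.033, 0.999, 0.0, -0.0]
wrist_force: [0.1, -0.3, -1.5]
finger_gap: 0.028
```

{"fn": "carry_out", "kwargs": {"rot": [[0,0,0],[0,0,0],[0,0,0],[0,0,0],[0,0,0]], "travel": [[0,0,-0.5],[0,0,-0.3],[0,0,-0.15],[0,0,0],[0,0,0]], "fingers": [-1,-1,-1,-1,-1]}}

```text
clock: 15.35
tool_pos: [0.4839, -0.2798, 0.0922]
eef_rot: [0.034, 0.999, -0.0, 0.0]
wrist_force: [0.2, 0.2, -2.3]
finger_gap: 0.0278
```

Run:
```python
from m import *
f=get('scene'); cv2.imwrite('pics/s4.png',cv2.resize(f['pixels'][130:330,130:380],None,fx=3,fy=3))
```

```text
(no output)
```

View pics/s4.png

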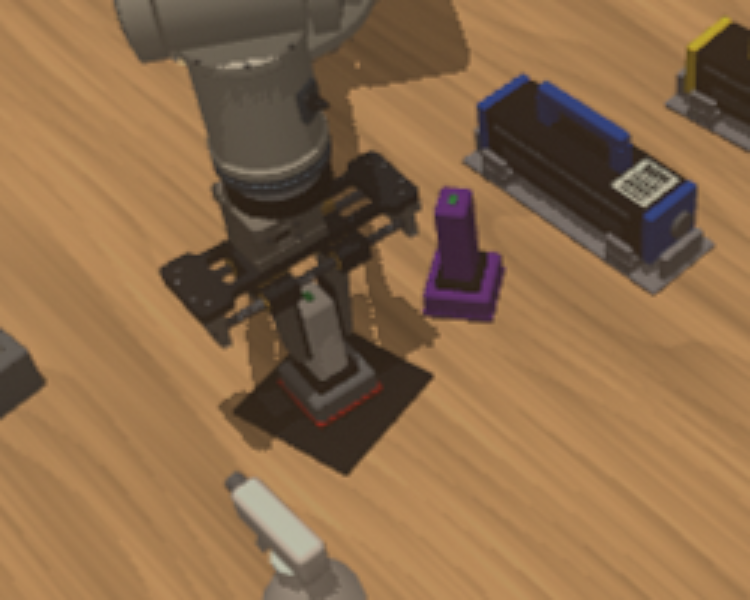

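The scanner is upright over the pad (crop 330,370), under 1 mm above contact. I'll lower the last bit and release.

{"fn": "carry_out", "kwargs": {"rot": [[0,0,0],[0,0,0],[0,0,0],[0,0,0],[0,0,0],[0,0,0],[0,0,0],[0,0,0],[0,0,0],[0,0,0]], "travel": [[0,0,-0.1],[0,0,0],[0,0,0],[0,0,0],[0,0,0],[0,0,0],[0,0,0],[0,0,0],[0,0,0],[0,0,0]], "fingers": [-1,-1,-1,1,1,1,1,1,1,1]}}

```text
clock: 16.65
tool_pos: [0.4839, -0.2797, 0.0911]
eef_rot: [0.034, 0.999, -0.0, 0.0]
wrist_force: [-0.1, 0.2, -0.7]
finger_gap: 0.0914
```

{"fn": "carry_out", "kwargs": {"rot": [[0,0,0],[0,0,0],[0,0,0],[0,0,0],[0,0,0],[0,0,0],[0,0,0],[0,0,0],[0,0,0]], "travel": [[0,0,0],[0,0,1],[0,0,2],[0,0,3],[0,0,3],[0,0,3],[0,0,3],[0,0,0],[0,0,0]], "fingers": [1,1,1,1,1,1,1,1,1]}}

```text
clock: 17.77
tool_pos: [0.4835, -0.2795, 0.2407]
eef_rot: [0.034, 0.999, 0.0, -0.0]
wrist_force: [0.3, 0.3, 0.0]
finger_gap: 0.092
```

Run:
```python
from m import *
f=get('scene'); cv2.imwrite('pics/s5.png',cv2.resize(f['pixels'][130:330,130:380],None,fx=3,fy=3))
P=cloud(f).reshape(-1,3); Q=P[(abs(P[:,0]-.484)<.06)&(abs(P[:,1]+.279)<.06)]
rep('top',Q,(.118,.135)); rep('head',Q,(.028,.048))
f=get('top');H,S,V=[x.astype(int) for x in cv2.split(cv2.cvtColor(f['pixels'],cv2.COLOR_BGR2HSV))]
c=cloud(f); yel=(H>20)&(H<35)&(S>150)&(V>100)
rep('ybar',c[yel&(c[...,0]<.7)&(c[...,0]>.4)&(abs(c[...,1]-.23)<.06)],(.108,.125))
rep('ycaps',c[yel&(c[...,0]<.7)&(c[...,0]>.4)&(abs(c[...,1]-.23)<.06)],(.07,.09))
```

```text
top 149 med [ 0.4861 -0.2809  0.125 ] rect c [ 483.2 -279.7] wh [27. 35.] a 85.5 zmax 0.1294
head 343 med [ 0.5002 -0.2921  0.0362] rect c [ 484.5 -278.7] wh [60.2 61.1] a 85.6 zmax 0.0468
ybar 225 med [0.5496 0.2273 0.1171] rect c [550.3 227.6] wh [100.6  15.1] a 6.1 zmax 0.1224
ycaps 241 med [0.529  0.2307 0.0776] rect c [551.2 227.5] wh [219.5  60.8] a 5.6 zmax 0.0826
```

View pics/s5.png

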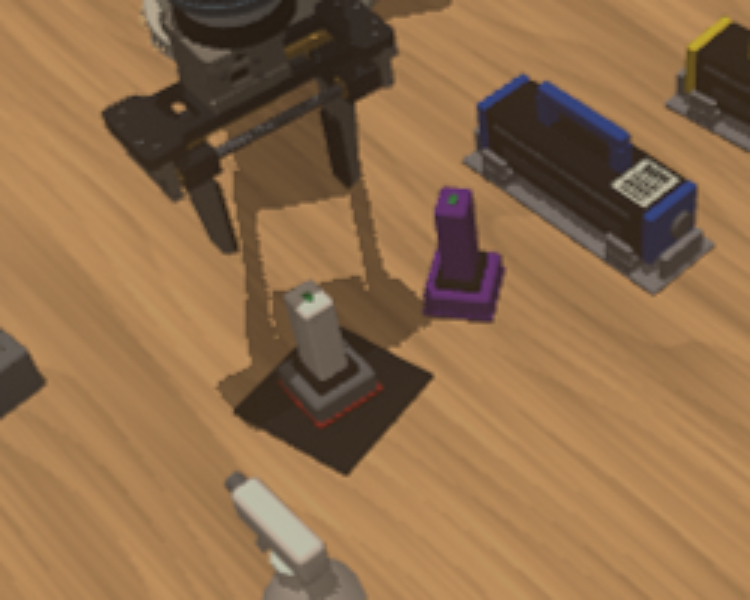

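The scanner is upright on the pad (crop 325,350), within 1 mm of the middle. Next is the yellow handle at (0.551, 0.2275), with the bar at 5.3°, so I turn +9°.

{"fn": "carry_out", "kwargs": {"rot": [[0,0,0],[0,0,1],[0,0,1],[0,0,1],[0,0,1],[0,0,1],[0,0,1],[0,0,1],[0,0,1],[0,0,1]], "travel": [[0.4,2,0],[0.5,3.5,0],[0.5,4,0],[0.5,4,0],[0.5,4,0],[0.5,4,0],[0.5,4,0],[0.5,4,0],[0.5,4,0],[0.5,4,0]], "fingers": [1,1,1,1,1,1,1,1,1,1]}}

```text
clock: 19.12
tool_pos: [0.532, 0.0977, 0.2405]
eef_rot: [-0.045, 0.999, 0.0, -0.001]
wrist_force: [0.0, -0.2, 0.0]
finger_gap: 0.0919
```

{"fn": "carry_out", "kwargs": {"rot": [[0,0,0],[0,0,0],[0,0,0],[0,0,0],[0,0,0],[0,0,0]], "travel": [[0.5,4,0],[0.5,4,0],[0.5,3,0],[0.3,2.2,0],[0,0,0],[0,0,0]], "fingers": [1,1,1,1,1,1]}}

```text
clock: 19.88
tool_pos: [0.5504, 0.2268, 0.2408]
eef_rot: [-0.045, 0.999, -0.0, -0.0]
wrist_force: [-0.0, 0.1, 0.2]
finger_gap: 0.0918
```

{"fn": "carry_out", "kwargs": {"rot": [[0,0,0],[0,0,0],[0,0,0],[0,0,0],[0,0,0],[0,0,0],[0,0,0],[0,0,0]], "travel": [[0,0.1,-2],[0,0,-3],[0,0,-3],[0,0,-2],[0,0,-1.5],[0,0,-1],[0,0,-0.5],[0,0,0]], "fingers": [1,1,1,1,1,1,1,1]}}

```text
clock: 20.88
tool_pos: [0.551, 0.2283, 0.1112]
eef_rot: [-0.045, 0.999, 0.0, 0.0]
wrist_force: [0.6, 0.1, -0.4]
finger_gap: 0.0921
```

Run:
```python
from m import *
f=get('scene'); cv2.imwrite('pics/s6.png',cv2.resize(f['pixels'][60:260,280:530],None,fx=3,fy=3))
```

```text
(no output)
```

View pics/s6.png

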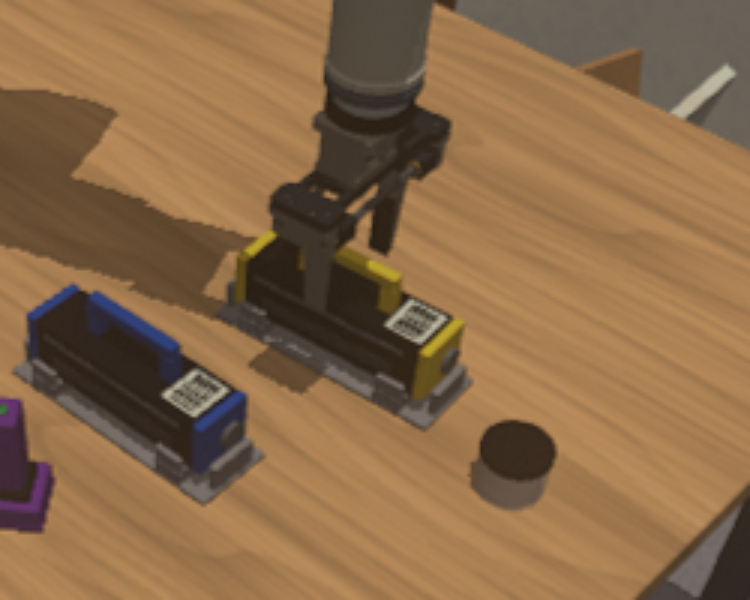

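The fingers straddle the bar (crop 315,270 and 385,215). I'll close on it and lift slowly.

{"fn": "carry_out", "kwargs": {"rot": [[0,0,0],[0,0,0],[0,0,0],[0,0,0],[0,0,0],[0,0,0],[0,0,0],[0,0,0],[0,0,0],[0,0,0]], "travel": [[0,0,0],[0,0,0],[0,0,0],[0,0,0],[0,0,0],[0,0,0],[0,0,0],[0,0,0],[0,0,0],[0,0,0]], "fingers": [-1,-1,-1,-1,-1,-1,-1,-1,-1,-1]}}

```text
clock: 22.18
tool_pos: [0.5508, 0.2284, 0.111]
eef_rot: [-0.045, 0.999, 0.0, -0.0]
wrist_force: [0.6, 0.7, -2.0]
finger_gap: 0.0137
```

{"fn": "carry_out", "kwargs": {"rot": [[0,0,0],[0,0,0],[0,0,0],[0,0,0],[0,0,0],[0,0,0],[0,0,0],[0,0,0]], "travel": [[0,0,0.3],[0,0,0.5],[0,0,0.6],[0,0,0.8],[0,0,0.8],[0,0,0.5],[0,0,0],[0,0,0]], "fingers": [-1,-1,-1,-1,-1,-1,-1,-1]}}

```text
clock: 23.18
tool_pos: [0.5507, 0.2282, 0.1459]
eef_rot: [-0.045, 0.999, -0.0, -0.0]
wrist_force: [-0.3, 0.6, -6.3]
finger_gap: 0.0135
```

Run:
```python
from m import *
f=get('scene'); cv2.imwrite('pics/s7.png',cv2.resize(f['pixels'][60:260,280:530],None,fx=3,fy=3))
print(bot.read_state()['wrist_force'],bot.read_state()['moment'])
```

```text
[ 0.52929831 -0.34932522 -5.21884313] [ 0.03504872  0.01224246 -0.07181126]
```

View pics/s7.png

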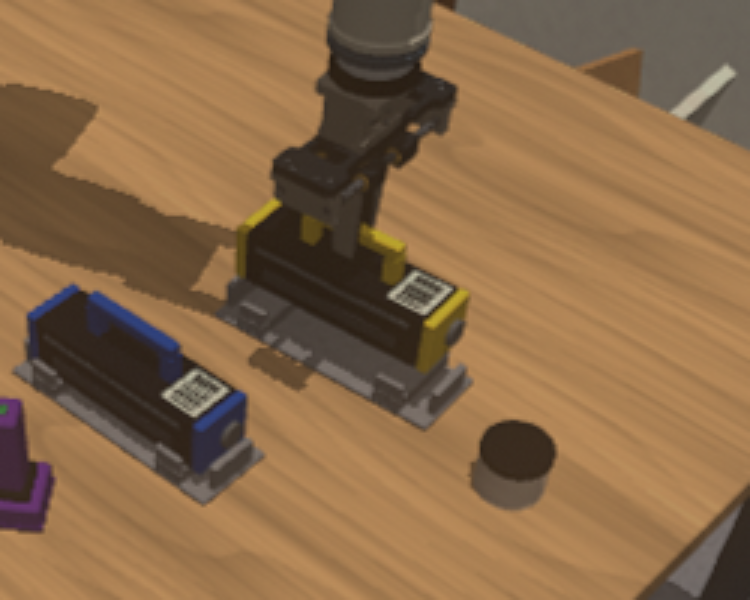

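The cartridge has come up level and free of the cradle (crop 350,285), with about 0.5 kg on the wrist. I'll go on to +15 cm (TCP z 0.261).

{"fn": "carry_out", "kwargs": {"rot": [[0,0,0],[0,0,0],[0,0,0],[0,0,0],[0,0,0],[0,0,0],[0,0,0],[0,0,0],[0,0,0],[0,0,0]], "travel": [[0,0,0.6],[0,0,1.2],[0,0,1.6],[0,0,1.6],[0,0,1.6],[0,0,1.6],[0,0,1.4],[0,0,1],[0,0,0.6],[0,0,0.3]], "fingers": [-1,-1,-1,-1,-1,-1,-1,-1,-1,-1]}}

```text
clock: 24.48
tool_pos: [0.5508, 0.2283, 0.2612]
eef_rot: [-0.045, 0.999, -0.0, -0.0]
wrist_force: [0.4, 0.1, -5.7]
finger_gap: 0.0136
```

{"fn": "carry_out", "kwargs": {"rot": [[0,0,0],[0,0,0],[0,0,0],[0,0,0],[0,0,0],[0,0,0],[0,0,0],[0,0,0],[0,0,0],[0,0,0]], "travel": [[0,0,0],[0,0,0],[0,0,0],[0,0,0],[0,0,0],[0,0,0],[0,0,0],[0,0,0],[0,0,0],[0,0,0]], "fingers": [-1,-1,-1,-1,-1,-1,-1,-1,-1,-1]}}

```text
clock: 25.72
tool_pos: [0.5508, 0.2283, 0.2611]
eef_rot: [-0.045, 0.999, 0.0, -0.0]
wrist_force: [0.1, 0.1, -6.2]
finger_gap: 0.0139
```

Run:
```python
from m import *
f=get('scene'); cv2.imwrite('pics/s8.png',f['pixels'])
P=cloud(f).reshape(-1,3); Q=P[(abs(P[:,0]-.551)<.125)&(abs(P[:,1]-.228)<.05)&(P[:,2]>.222)&(P[:,2]<.235)]
rep('block top',Q); A=np.c_[Q[:,:2]-Q[:,:2].mean(0),np.ones(len(Q))]; s=np.linalg.lstsq(A,Q[:,2],rcond=None)[0]; print('slope deg',np.degrees(s[:2]),'z',s[2])
Q=P[(abs(P[:,0]-.484)<.06)&(abs(P[:,1]+.279)<.06)]
rep('scanner top',Q,(.118,.135)); rep('head',Q,(.028,.048))
Q=P[(abs(P[:,0]-.773)<.05)&(abs(P[:,1]-.2)<.05)]; rep('pot',Q,(.03,.08))
s=bot.read_state(); print(s['tool_pos'],s['clock'],s['wrist_force'],s['finger_gap'])
```

```text
block top 1193 med [0.5652 0.2205 0.2281] rect c [551.9 228.4] wh [221.7  67.1] a 5.0 zmax 0.2318
slope deg [-0.10971765  1.97061889] z 0.22787675154006004
scanner top 148 med [ 0.4869 -0.2808  0.1251] rect c [ 483.3 -279.9] wh [26.9 36.9] a 88.7 zmax 0.1285
head 347 med [ 0.4995 -0.2916  0.0366] rect c [ 485.  -278.7] wh [60.9 59.5] a 85.7 zmax 0.0462
pot 474 med [0.7768 0.1937 0.0495] rect c [774.  200.5] wh [62.7 67.3] a 7.2 zmax 0.0535
[0.55085677 0.22827067 0.26106751] 25.775 [ 0.32485188  0.4760071  -5.11655692] 0.013763185859061704
```

View pics/s8.png

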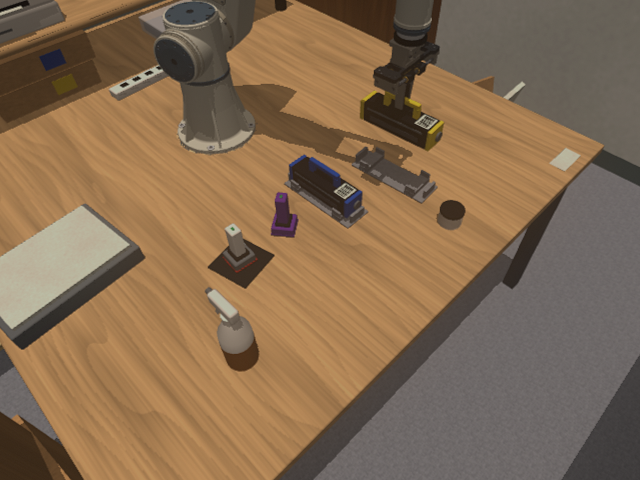

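The cartridge is held level over its empty cradle (400,120), the scanner stands on its pad (237,250), and the other things look unmoved. I'm handing in.

```bash
python3 -c "
from workcell import bot
bot.job_done(); s=bot.read_state(); print(s['clock'],s['tool_pos'],s['wrist_force'],s['finger_gap'])"
```

```text
the job is handed in; nothing more can be done
the job is handed in; nothing more can be done
```

I handed the job in at about 25.8 s, with the yellow cartridge still held in the air; no verdict was reported.

- **Scan:** I took the scanner off its pad and held it still for about 2.5 s above the yellow barcode. Its window was about 8 cm above the label and, by camera, within 2–3 mm of the label's centre.
- **Scanner return:** it stands upright and released on its pad. The last picture put it within about 1 mm of the middle.
- **Cartridge:** I lifted it by its handle, and its underside is about 17 cm above the desk, 15 cm above where it lay. It weighs about 0.5 kg, and the grip and height were steady over the last 1.25 s.
- **Level:** the camera fit of the block top gave 0.1° of slope along x and about 2° along y. The 2° is probably partly depth noise or side-face points in the fit, and the limit is 7°.
- **Bystanders:** the clip pot measured within about 1 mm of its starting place. I checked the blue cartridge, the spray bottle and the purple look-alike only by eye in the last picture, and they look unmoved.

No check failed.

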